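# Free the cutter's hub nut, whichever way it is threaded

### The arm

A 6-joint arm with a two-finger parallel gripper is mounted at the origin on a cart in front of the work surface, level with it; the furniture and walls round the work are solid. World frame = base frame: x ahead of the robot, y to its left, z up, the work surface at z = 0. Lengths are in m, angles in rad, forces in N, time in s.
With the tool pointing down it reaches from about 0.375 to 0.9 m from the base axis. Payload 3.1 kg.
Tool frame: the origin (TCP) lies at the very end of the fingers, on their centre line; the grasp point (between the pads) lies 19 mm behind it (hold_point_z is the distance from the TCP to the grasp point, in m); x points along the fingers, y is the direction in which the jaws open and shut, and the axes are right-handed (so a half turn about x gives the same grasp; the last joint's range is limited). The gripper opens to 87 mm and grips with 3 to 60 N. Pads are 19 mm wide; open, the fingers measure 117 mm over their backs; the gripper's body (75 mm by 190 mm) begins 51 mm behind the grasp point.
Start: joints at [-1.385, 0.527, 1.433, -0, 1.181, -0.178], TCP at [0.223, -0.584, 0.223] pointing down, gripper open.
Joint ranges: [-3.08, 3.08], [-0.75, 2.2], [0.22, 2.44], [-1.43, 4.57], [0, 2.65], [-2.85, 2.85]. Speed limits (rad/s): [2.79, 2.79, 3.14, 3.14, 3.14, 3.14].

### API

Orientations are given as a unit quaternion [x, y, z, w].
In Python, from rig import * gives the robot as it stands.
- The arm moves only by the tool send_rows, never from a script. Its argument "steps" is a list that holds one entry, the list of rows, each a list of 6 numbers: the shift along the tool's x, y, z in cm, then the turn, a rotation vector about the tool's x, y, z in units of 6 degrees (1.0 is 6 degrees). In form: [[[x, y, z, wx, wy, wz], ...]]. A call has 1 to 8 rows; each row shifts and turns the pose as measured when the row begins, along the tool's axes as they then stand; what a row does not reach is not made up. A row lasts 1/12 s, in which the tool goes at most 41.7 mm and 7.16 degrees, less where a joint would pass 70% of its speed; a pose out of reach is approached as far as the arm can. A call is refused whole if a number of a shift passes 4.17 or a number of a turn 1, either way. A call with a gripper value outside its range is refused whole. "gripper" is the closure, from 0 (fully open) to 1 (shut), set as the call begins (left out, the last holds). The fingers move at their own pace and stop on an object; "force" is the grip in N (left out, the last holds). Time passes only in rows, so rows that do not move let the fingers close. It gives the time, the measured TCP pose, the force and the opening at its end, in the units of the state.
- get_obs(): the state, without advancing time (a new reading comes with each control period).
- camera(name): name is "scene" or "side" or "wrist"; returns (picture, depth): 384x512x3 uint8, red, green, blue; 384x512 float32, m along the optical axis (not along the pixel's ray), 0 where there is no reading.
- camera_params(name): a dict with "intrinsics" (3x3 intrinsics, pixels), "position" and "attitude" of the camera in the world; the wrist camera has in their place "T_tool_cam" (4x4, takes a point from camera to tool coordinates, whose origin is the TCP and whose axes are the tool frame's). Camera axes: x right, y down, z forward; pixel columns grow to the right and rows downward; lengths in m; the calibration is good to about 2 mm. A picture is of the moment at which its call begins: read the wrist's pose just before it. camera_params takes no time and is no camera call.
- hand_in(): hands the job in, once; it reports no verdict.
The state is a dict: "time": time; "q": joint angles; "joint_velocities": joint speeds; "joint_torque": joint torques, N m; "position": TCP position; "tool_rot": TCP orientation; "ft_force": force on the tool from outside, world axes, zero at the start; "moment": the same for the moment, N m; "grip_width": finger opening in m.
Only numpy, scipy, OpenCV 4.12 (cv2) and the standard library are available. Lean on these libraries where they do the work, as an engineer would, in place of code of your own. Each camera call takes 0.05 s, during which the arm holds its last target.

### The job

The vegetable cutter is due for cleaning: first clear the two carrot ends off its slicing disc into the big rice bowl, so that they cannot drop down the chute. Then undo the hub nut that holds the disc: nobody knows whether this machine has an ordinary or a reverse thread, so try it both ways, and once it has turned free lift it straight up off the spindle. Finish while still holding it upright in the gripper, about 10 cm above its seat and over the spindle, so that I can take the disc out; leave the other things on the worktop where they are.

Things in the scene. Friction and masses are not known exactly. Their poses are not given: they have to be found in the camera images.
- cutter: bench vegetable cutter without feed head, fixed: round drum 236 mm across, flat steel slicing disc on it (210 mm across, top 94 mm above the worktop), short chute in front, motor housing 118 to 226 mm behind the spindle axis (170 mm wide, 165 mm high with hinge ears). Origin on the worktop under the spindle axis; z up, x from the spindle towards the motor housing.
- spindle_seat (a point): where the nut's underside rests: point on the spindle axis on top of the disc's hub (68 mm across), 100 mm above the worktop; axes as the cutter's. The spindle end is 20 mm high, inside the nut. Part-turn thread: done up, the nut cannot be lifted, and in the tightening direction it stops within about 0.15 rad. Which direction loosens differs between starts and cannot be seen.
- hub_nut: black hub nut, 0.2 kg: round skirt 60 mm across, 0 to 26 mm up, on it a round grip 40 mm across, 26 to 50 mm up, to pinch from above. Origin: centre of underside; z up, x through a small rib, which done up lies along cutter x. In its loosening direction it turns lightly, is free of the thread from 1.1 to 1.6 rad and lifts off; blocked, it slips in the grip. Side play 1.5 mm.
- carrot_1: carrot end lying on the disc to the left (+y of the cutter) of the nut, 42 mm long, 26 mm wide, 27 mm high. Origin at the middle of its underside; x along its length, z up.
- carrot_2: carrot end lying on the disc to the right (-y of the cutter) of the nut, 36 mm long, 28 mm wide, 29 mm high. Origin at the middle of its underside; x along its length, z up.
- scrap_bowl: black rice bowl for the scraps, open and empty, 116 mm across at the rim, 62 mm high, 60 mm across inside near its bottom, standing left or right of the cutter. Origin at the centre of its underside, z up.
- steel_cup: plain steel cup, 71 mm across, 74 mm high, standing on the other side of the cutter; a bystander. Origin at the centre of its underside.
- salt: small salt shaker, 44 mm across, 90 mm high; a bystander. Origin at the centre of its underside.
- sauce_bowl_a: small sauce bowl, 76 mm across, 30 mm high; a bystander. Origin at the centre of its underside.

How it is judged:
By the outcome, as a careful person would: the job done as asked, in the order asked, and still so for the second after the job is handed in, while the arm keeps its last pose, push and grip.
It also fails if it takes over 61 s, if anything falls off the work surface, if the arm or the gripper's body presses on something with over 40 N, if the wrist force passes 120 N, or if a joint passes its speed limit or range.

## Working session

There is one attempt and no reset: what is moved stays moved. The work goes in short steps, Python scripts to look and compute and a tool call to move; the robot and the scene stay as the last step left them, time stands still between calls to the robot, and variables do not carry over. Pictures are saved under pics/ and viewed, and the job is handed in when it is done.

Besides the shell and the picture viewer there is one more tool, called by a JSON object that holds its "op" and its "data". send_rows: Moves the arm, as the interface text tells. Its arguments: {"type":"object","properties":{"steps":{"type":"array"},"gripper":{"type":"number"},"force":{"type":"number"}},"required":["steps"]}

```bash
ls; mkdir -p pics; python3 - <<'E'
from rig import *
import cv2
print(get_obs())
for n in ["scene","side","wrist"]:
    p,d=camera(n); cv2.imwrite(f"pics/{n}0.png",p[:,:,::-1]); print(n,camera_params(n))
    import numpy as np; np.save(f"pics/{n}0.npy",d)
E
```

```text
pics
{'time': 0.0, 'q': array([-1.38446377e+00,  5.28425437e-01,  1.43390155e+00,  7.85856485e-06,
        1.18138905e+00, -1.78533634e-01]), 'joint_velocities': array([-0.00076796,  0.00024415, -0.0008196 ,  0.00060711,  0.00029615,
        0.00149468]), 'joint_torque': array([ 1.57083291e-04, -4.40043247e+01, -1.76588291e+01,  6.32371707e-02,
        5.81593614e-02, -1.61073958e-04]), 'position': array([ 0.222888 , -0.5831257,  0.2215969]), 'tool_rot': array([-0.69537192, -0.12903493,  0.69537263, -0.12753347]), 'ft_force': array([ 0.71982412,  0.28962996, -0.7462411 ]), 'moment': array([ 0.02899336, -0.00482236, -0.0052033 ]), 'grip_width': 0.08681096076380736}
scene {'intrinsics': array([[411.12225987,   0.        , 253.47545312],
       [  0.        , 411.12225987, 190.6526599 ],
       [  0.        ,   0.        ,   1.        ]]), 'position': array([-5.93456113e-04,  7.01354543e-01,  9.04917935e-01]), 'attitude': array([-0.30237232,  0.86474764, -0.37715649,  0.13614508])}
side {'intrinsics': array([[421.59298952,   0.        , 254.43265974],
       [  0.        , 421.59298952, 185.72163459],
       [  0.        ,   0.        ,   1.        ]]), 'position': array([-0.63131083,  0.18021865,  0.91871903]), 'attitude': array([-0.57183839,  0.6788315 , -0.34379133,  0.30658795])}
wrist {'intrinsics': array([[330.52034511,   0.        , 261.35415451],
       [  0.        , 330.52034511, 189.78865452],
       [  0.        ,   0.        ,   1.        ]]), 'T_tool_cam': array([[-1.45387594e-04, -2.53450254e-01,  9.67348411e-01,
        -1.62620791e-01],
       [ 9.99999936e-01,  2.79840632e-04,  2.23614637e-04,
        -1.44752676e-03],
       [-3.27378577e-04,  9.67348381e-01,  2.53450197e-01,
        -6.93456939e-02],
       [ 0.00000000e+00,  0.00000000e+00,  0.00000000e+00,
         1.00000000e+00]])}
```

View pics/scene0.png

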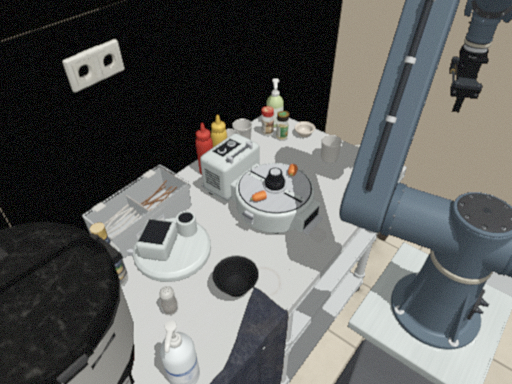

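View pics/side0.png

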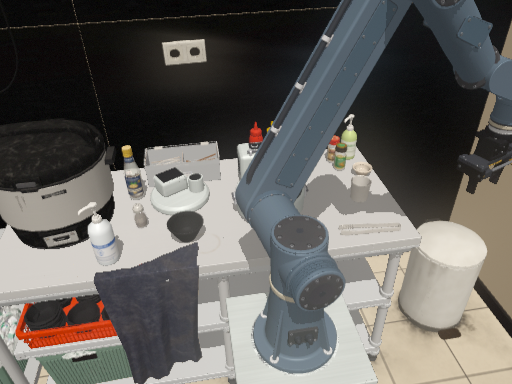

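View pics/wrist0.png

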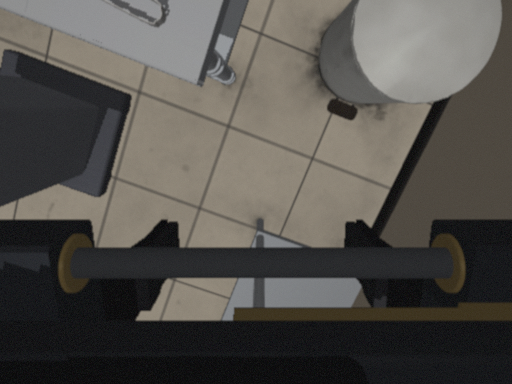

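The scene view shows the cutter with its nut at about (275,178) and carrots at (259,196) and (292,170). The bowl is at (236,277). I'll enlarge these areas to read them more closely.

```bash
cat > h.py <<'E'
import numpy as np, cv2
from scipy.spatial.transform import Rotation as R
from rig import *
def world(name,d,pts,obs=None):
    cp=camera_params(name);K=cp["intrinsics"]
    out=[]
    for u,v in pts:
        z=d[int(round(v)),int(round(u))]
        out.append(np.array([(u-K[0,2])/K[0,0]*z,(v-K[1,2])/K[1,1]*z,z]))
    return tow(name,np.array(out),obs)
def tow(name,P,obs=None):
    cp=camera_params(name)
    if name=="wrist":
        T=cp["T_tool_cam"];P=P@T[:3,:3].T+T[:3,3]
        return R.from_quat(obs["tool_rot"]).apply(P)+obs["position"]
    return R.from_quat(cp["attitude"]).apply(P)+cp["position"]
def cloud(name,d,obs=None):
    K=camera_params(name)["intrinsics"]
    v,u=np.mgrid[:d.shape[0],:d.shape[1]]
    P=np.stack([(u-K[0,2])/K[0,0]*d,(v-K[1,2])/K[1,1]*d,d],-1)
    return tow(name,P.reshape(-1,3),obs).reshape(P.shape)
def plane(name,pts,zw,obs=None):
    """pixel ray meets plane z=zw"""
    K=camera_params(name)["intrinsics"]
    o=tow(name,np.zeros((1,3)),obs)[0];out=[]
    for u,v in pts:
        w=tow(name,np.array([[(u-K[0,2])/K[0,0],(v-K[1,2])/K[1,1],1]]),obs)[0]-o
        out.append(o+w*(zw-o[2])/w[2])
    return np.array(out)
E
python3 - <<'E'
from h import *
p=cv2.imread("pics/scene0.png");d=np.load("pics/scene0.npy")
cv2.imwrite("pics/c1.png",cv2.resize(p[130:240,190:330],None,fx=5,fy=5,interpolation=cv2.INTER_CUBIC))
C=cloud("scene",d)
hsv=cv2.cvtColor(p,cv2.COLOR_BGR2HSV)
m=((hsv[...,0]<14)&(hsv[...,1]>150)&(hsv[...,2]>120))
n,l,s,c=cv2.connectedComponentsWithStats(m.astype(np.uint8))
for i in range(1,n):
    if s[i,4]>15:
        q=C[l==i]; print(s[i],c[i],q.mean(0),q.min(0),q.max(0))
print(world("scene",d,[(275,172),(275,178),(236,262),(236,277),(236,292),(332,150),(167,300),(304,128),(225,165)]))
E
```

```text
[262 110  11   6  40] [267.475 113.225] [ 0.76896673 -0.32979412  0.09926923] [ 0.75821324 -0.34608256  0.0904868 ] [ 0.79033466 -0.31951144  0.10896342]
[196 123  17  33 341] [203.44281525 139.97653959] [ 0.78831619 -0.02195837  0.14602092] [-0.00059346 -0.05425701  0.09027513] [0.82234575 0.70135454 0.90491794]
[288 165   9  10  58] [292.24137931 169.15517241] [ 0.50520027 -0.10505308  0.11828736] [ 0.49488275 -0.11984104  0.10626247] [ 0.51737705 -0.09034974  0.12413232]
[253 191  13  10  77] [258.75324675 196.12987013] [0.51406072 0.04540013 0.1140598 ] [0.50041024 0.02655486 0.1039266 ] [0.52638337 0.06097872 0.12288316]
[[ 0.51675885 -0.03277528  0.14899234]
 [ 0.50607175 -0.01869138  0.14171575]
 [ 0.4514698   0.22032406  0.04552401]
 [ 0.43745833  0.23857761  0.01215142]
 [ 0.3847336   0.29744953  0.06270229]
 [ 0.49586394 -0.33325951  0.05840234]
 [ 0.49347512  0.4171928   0.06947508]
 [ 0.68206768 -0.44982044  0.00773642]
 [ 0.65221878  0.02926192  0.14611897]]
```

View pics/c1.png

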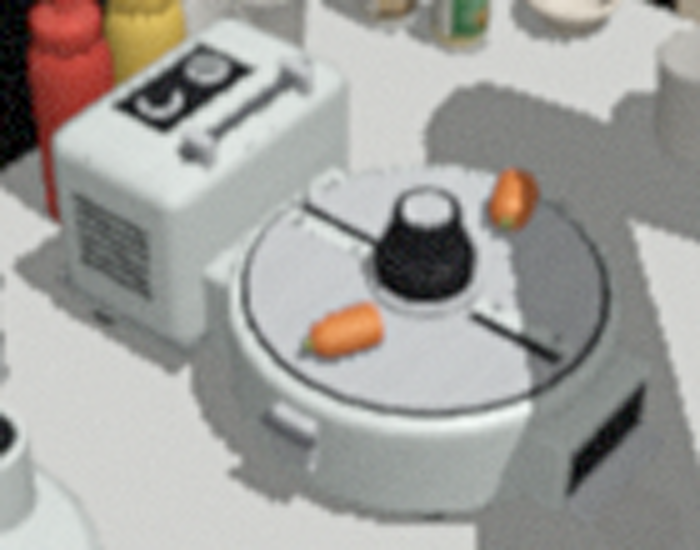

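```bash
cat >> h.py <<'E'
def tgt(yaw):
    """tool down, tool y at yaw (deg) in world"""
    a=np.radians(yaw);x=np.array([0,0,-1.]);y=np.array([np.cos(a),np.sin(a),0]);return R.from_matrix(np.c_[x,y,np.cross(x,y)])
def go(pos=None,yaw=None,o=None):
    o=o or get_obs();r=R.from_quat(o["tool_rot"])
    m=r.as_matrix();cy=np.degrees(np.arctan2(m[1,1],m[0,1]))
    if yaw is None: yaw=cy
    rv=(r.inv()*tgt(yaw)).as_rotvec()
    print("t %.2f pos %s yaw %.1f w %.4f F %s q %s"%(o["time"],o["position"].round(4),cy,o["grip_width"],o["ft_force"].round(1),o["q"].round(2)))
    print("turn units",(np.degrees(rv)/6).round(2))
    if pos is not None:
        d=r.inv().apply(np.array(pos)-o["position"])*100;print("shift cm total",d.round(2),"rows",np.abs(d).max()/4.17)
def depth_save(name,tag,crop=None,f=1):
    o=get_obs();p,d=camera(name);np.save(f"pics/{tag}.npy",d);b=p[:,:,::-1]
    cv2.imwrite(f"pics/{tag}_raw.png",b)
    if crop: b=b[crop[1]:crop[3],crop[0]:crop[2]]
    cv2.imwrite(f"pics/{tag}.png",cv2.resize(np.ascontiguousarray(b),None,fx=f,fy=f,interpolation=cv2.INTER_CUBIC))
    import pickle;pickle.dump(o,open(f"pics/{tag}.pkl","wb"));return o,p,d
E
python3 -c "
from h import *
print(R.from_quat(get_obs()['tool_rot']).as_matrix().round(2))
for y in (0,-90,90,180): go([0.47,-0.03,0.30],y)
"
```

```text
[[-0.    0.36 -0.93]
 [ 0.   -0.93 -0.36]
 [-1.   -0.   -0.  ]]
t 0.15 pos [ 0.2229 -0.5833  0.2218] yaw -69.1 w 0.0869 F [-0.8 -0.8 -0.1] q [-1.38  0.53  1.43 -0.    1.18 -0.18]
turn units [-1.152e+01 -1.000e-02  1.000e-02]
shift cm total [ -7.74 -42.89 -42.83] rows 10.284544966049072
t 0.15 pos [ 0.2229 -0.5833  0.2218] yaw -69.1 w 0.0869 F [-0.8 -0.8 -0.1] q [-1.38  0.53  1.43 -0.    1.18 -0.18]
turn units [3.48 0.   0.02]
shift cm total [ -7.74 -42.89 -42.83] rows 10.284544966049072
t 0.15 pos [ 0.2229 -0.5833  0.2218] yaw -69.1 w 0.0869 F [-0.8 -0.8 -0.1] q [-1.38  0.53  1.43 -0.    1.18 -0.18]
turn units [-2.652e+01 -2.000e-02  0.000e+00]
shift cm total [ -7.74 -42.89 -42.83] rows 10.284544966049072
t 0.15 pos [ 0.2229 -0.5833  0.2218] yaw -69.1 w 0.0869 F [-0.8 -0.8 -0.1] q [-1.38  0.53  1.43 -0.    1.18 -0.18]
turn units [1.848e+01 1.000e-02 1.000e-02]
shift cm total [ -7.74 -42.89 -42.83] rows 10.284544966049072
```

{"op": "send_rows", "data": {"steps": [[[-2,-3.9,-3.9,0,0,0],[-2,-3.9,-3.9,0,0,0],[-2,-3.9,-3.9,0,0,0],[-2,-3.9,-3.9,0,0,0],[0,-3.9,-3.9,0,0,0],[0,-3.9,-3.9,0,0,0],[0,-3.9,-3.9,0,0,0],[0,-3.9,-3.9,0,0,0]]]}}

```text
time: 0.82
position: [0.357, -0.2864, 0.2793]
tool_rot: [0.696, 0.123, -0.696, 0.123]
ft_force: [0.8, -0.1, 0.2]
grip_width: 0.0871
```

{"op": "send_rows", "data": {"steps": [[[0,-3.9,-3.9,-1,0,0],[0,-3.9,-3.9,-1,0,0],[0,0,0,-1,0,0],[0,0,0,-1,0,0],[0,0,0,-1,0,0],[0,0,0,-1,0,0],[0,0,0,-1,0,0],[0,0,0,-1,0,0]]]}}

```text
time: 1.48
position: [0.3883, -0.1955, 0.2787]
tool_rot: [0.576, 0.414, -0.574, 0.409]
ft_force: [-0.7, -0.0, 0.8]
grip_width: 0.0866
```

```bash
python3 -c "
from h import *
go([0.47,-0.03,0.30],0)"
```

```text
t 1.48 pos [ 0.3883 -0.1955  0.2787] yaw -18.8 w 0.0866 F [-0.7 -0.   0.8] q [-0.73  0.19  1.81  0.    1.15 -0.4 ]
turn units [-3.13 -0.06  0.02]
shift cm total [ -2.02   2.39 -18.31] rows 4.3914210726557865
```

{"op": "send_rows", "data": {"steps": [[[-1,1,-4,-1,0,0],[-1,1,-4,-1,0,0],[0,0,-4,-1,0,0],[0,0,-4,0,0,0],[0,0,-4,0,0,0],[0,0,-2,0,0,0],[0,0,0,0,0,0]]]}}

```text
time: 2.07
position: [0.436, 0.0188, 0.2997]
tool_rot: [0.503, 0.5, -0.5, 0.497]
ft_force: [0.0, -0.1, -0.4]
grip_width: 0.0871
```

```bash
python3 -c "
from h import *
go([0.51,-0.03,0.30],0)
depth_save('wrist','w1',f=1.5)"
```

```text
t 2.07 pos [0.436  0.0188 0.2997] yaw -0.3 w 0.0871 F [ 0.  -0.1 -0.4] q [-0.22  0.17  1.77  0.01  1.2  -0.22]
turn units [-0.05 -0.06 -0.01]
shift cm total [-0.05  7.43  4.84] rows 1.7806699851990873
```

View pics/w1.png

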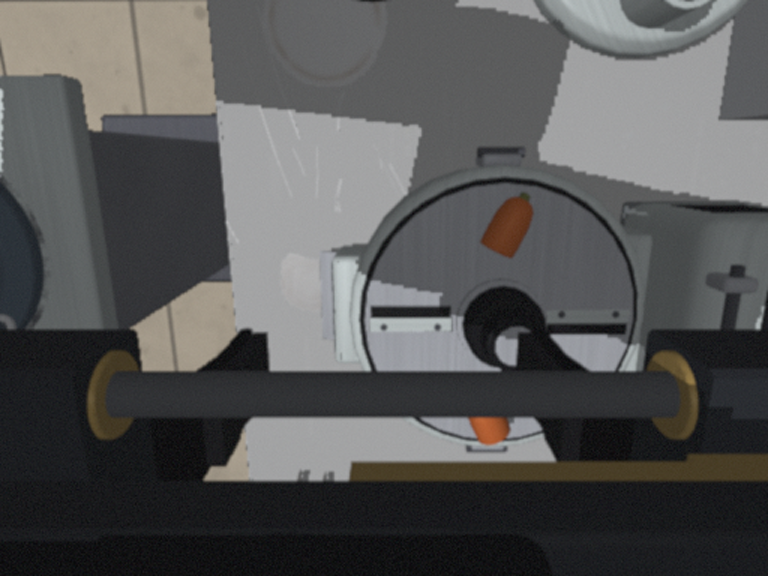

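The wrist view shows the disc, with carrot_1 at (508,226) lying obliquely and the nut around (503,325). Carrot_2 is partly hidden behind the finger at (490,428). I'll shift to see both.

{"op": "send_rows", "data": {"steps": [[[0,1.5,4,0,0,0],[0,1.5,4,0,0,0],[0,1.5,4,0,0,0],[0,0,0,0,0,0]]]}}

```text
time: 2.45
position: [0.4808, -0.1061, 0.2987]
tool_rot: [0.5, 0.501, -0.498, 0.501]
ft_force: [1.0, 0.8, 0.5]
grip_width: 0.0871
```

```bash
python3 -c "
from h import *
go([0.51,-0.03,0.30],0)
o,p,d=depth_save('wrist','w2',f=1.5)
C=cloud('wrist',d,o)
hsv=cv2.cvtColor(p,cv2.COLOR_RGB2HSV)
m=((hsv[...,0]<14)&(hsv[...,1]>150)&(hsv[...,2]>90))
n,l,s,c=cv2.connectedComponentsWithStats(m.astype(np.uint8))
for i in range(1,n):
    if s[i,4]>100:
        q=C[l==i]; q=q[(q[:,2]>.085)&(q[:,2]<.13)]
        r=cv2.minAreaRect((q[:,:2]*1000).astype(np.float32)); print(s[i],c[i],q.mean(0).round(4),np.percentile(q[:,2],97).round(4),r)
m=(C[...,2]>.143)&(C[...,2]<.156)&(abs(C[...,0]-.51)<.05)&(abs(C[...,1]+.03)<.05)
q=C[m];print('nut top',len(q),q.mean(0),cv2.minEnclosingCircle((q[:,:2]*1000).astype(np.float32)))
m=(C[...,2]>.085)&(C[...,2]<.099)&(abs(C[...,0]-.51)<.14)&(abs(C[...,1]+.03)<.14)
q=C[m];print('disc',len(q),np.median(q,0),cv2.minEnclosingCircle((q[:,:2]*1000).astype(np.float32)))
"
```

```text
t 2.45 pos [ 0.4808 -0.1061  0.2987] yaw 0.2 w 0.0871 F [1.  0.8 0.5] q [-0.45  0.26  1.66  0.    1.23 -0.45]
turn units [ 0.03 -0.02 -0.01]
shift cm total [-0.1   2.94 -7.6 ] rows 1.8223274924313326
[290  13  15  25 140] [297.27857143  25.94285714] [0.5143 0.0355 0.1207] 0.1223 ((514.7782592773438, 36.429195404052734), (23.316152572631836, 8.239677429199219), 66.2777099609375)
[275 159  22  34 408] [284.17156863 173.84558824] [ 0.5049 -0.1073  0.1199] 0.1237 ((506.4991149902344, -109.68903350830078), (19.83594512939453, 33.34927749633789), 21.785551071166992)
nut top 1570 [ 0.51832469 -0.0340767   0.14990672] ((518.8140258789062, -34.13364028930664), 20.815587997436523)
disc 31085 [ 0.52432971 -0.02690789  0.09424417] ((535.1094360351562, -34.10353469848633), 133.1852569580078)
```

View pics/w2.png

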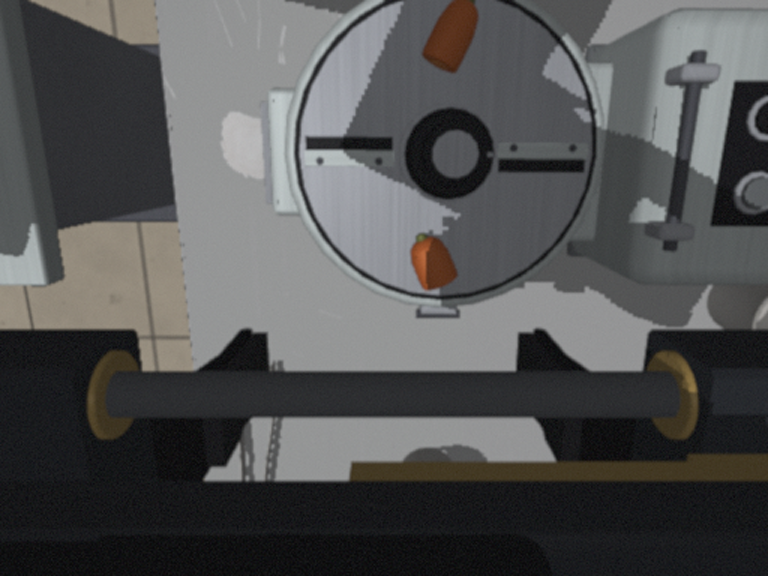

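The view shows the nut top at (452,153) and carrot_2 at (434,263), tail towards the nut. Next I'll take carrot_1 from the earlier picture, check the rim height, and locate the bowl.

```bash
python3 -c "
from h import *
import pickle
o=pickle.load(open('pics/w1.pkl','rb'));d=np.load('pics/w1.npy');C=cloud('wrist',d,o);p=cv2.imread('pics/w1_raw.png')
hsv=cv2.cvtColor(p,cv2.COLOR_BGR2HSV)
m=((hsv[...,0]<14)&(hsv[...,1]>150)&(hsv[...,2]>90))
n,l,s,c=cv2.connectedComponentsWithStats(m.astype(np.uint8))
for i in range(1,n):
    if s[i,4]>100:
        q=C[l==i]; q=q[(q[:,2]>.085)&(q[:,2]<.13)]
        if len(q)<10: continue
        r=cv2.minAreaRect((q[:,:2]*1000).astype(np.float32)); print(s[i],c[i],q.mean(0).round(4),np.percentile(q[:,2],97).round(4),r)
o=pickle.load(open('pics/w2.pkl','rb'));d=np.load('pics/w2.npy');C=cloud('wrist',d,o)
r=np.hypot(C[...,0]-.5185,C[...,1]+.034)
for a in range(60,124,4):
  z=C[...,2][(r>a/1000)&(r<a/1000+.004)&(C[...,1]<-.034)]; print(a,np.percentile(z,[5,50,95]).round(4))
d=np.load('pics/scene0.npy');C=cloud('scene',d)
m=(C[...,2]>.055)&(C[...,2]<.07)&(abs(C[...,0]-.43)<.1)&(abs(C[...,1]-.25)<.1)
q=C[m];print('bowl rim',len(q),q.min(0),q.max(0),cv2.minEnclosingCircle((q[:,:2]*1000).astype(np.float32)))
for yaw in (22,):go([0.506,-0.109,0.16],yaw)
"
```

```text
[323 133  31  37 632] [339.76424051 151.33702532] [0.5178 0.0414 0.1191] 0.1217 ((519.00927734375, 41.75634765625), (38.44279861450195, 20.44756317138672), 61.21050262451172)
[314 278  25  18 350] [326.28571429 285.48285714] [ 0.5101 -0.1133  0.121 ] 0.1237 ((511.1241760253906, -112.97918701171875), (25.666086196899414, 23.925125122070312), 20.36638069152832)
60 [0.0943 0.3952 0.4171]
64 [0.0941 0.4026 0.4173]
68 [0.094  0.3873 0.417 ]
72 [0.0939 0.3881 0.4158]
76 [0.094  0.4026 0.4159]
80 [0.0938 0.4036 0.4158]
84 [0.0938 0.4035 0.4159]
88 [0.0937 0.403  0.4158]
92 [0.094  0.3885 0.4139]
96 [0.0938 0.3907 0.408 ]
100 [0.0938 0.3841 0.3937]
104 [0.0904 0.3665 0.3932]
108 [0.0896 0.347  0.393 ]
112 [0.0877 0.0905 0.3747]
116 [0.0789 0.1076 0.3509]
120 [0.073  0.1059 0.1435]
bowl rim 506 [0.36301224 0.19902603 0.05501557] [0.48079478 0.31507918 0.06617799] ((422.26483154296875, 256.8048400878906), 59.32600021362305)
t 2.50 pos [ 0.4788 -0.1032  0.2983] yaw 0.2 w 0.0869 F [-0.5  0.9  0.1] q [-0.44  0.25  1.66  0.    1.23 -0.45]
turn units [-3.64 -0.06  0.01]
shift cm total [13.82  2.74  0.67] rows 3.3149005410452888
```

{"op": "send_rows", "data": {"steps": [[[0,2.9,0.8,0,0,0],[3,0,0,-0.9,0,0],[3,0,0,-0.9,0,0],[3,0,0,-0.9,0,0],[3,0,0,-0.9,0,0],[1,0,0,0,0,0],[0,0,0,0,0,0]]], "gripper": 0.3}}

```text
time: 3.08
position: [0.5063, -0.1171, 0.164]
tool_rot: [0.395, 0.588, -0.393, 0.586]
ft_force: [-0.1, -0.6, 0.1]
grip_width: 0.0616
```

```bash
python3 -c "
from h import *
depth_save('wrist','w3',f=1.5)
go([0.508,-0.111,0.098],22)
"
```

```text
t 3.13 pos [ 0.5063 -0.1171  0.1647] yaw 22.2 w 0.0614 F [-1.1 -0.4 -0. ] q [-0.44  0.47  1.75  0.    0.92 -0.84]
turn units [ 0.04 -0.04 -0.01]
shift cm total [ 6.67  0.39 -0.47] rows 1.5993228393960446
```

View pics/w3.png

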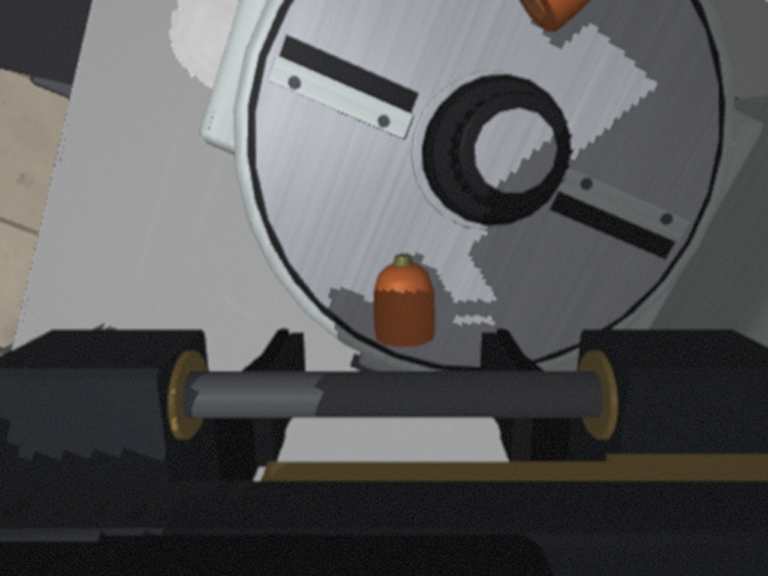

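Carrot_2 at (404,305) is aligned with the tool's z axis. I'll measure it precisely in the tool frame.

```bash
cat >> h.py <<'E'
import pickle
def carrots(tag):
    o=pickle.load(open(f'pics/{tag}.pkl','rb'));d=np.load(f'pics/{tag}.npy');C=cloud('wrist',d,o);p=cv2.imread(f'pics/{tag}_raw.png')
    hsv=cv2.cvtColor(p,cv2.COLOR_BGR2HSV)
    m=((hsv[...,0]<14)&(hsv[...,1]>130)&(hsv[...,2]>50))
    n,l,s,c=cv2.connectedComponentsWithStats(m.astype(np.uint8))
    for i in range(1,n):
        if s[i,4]>150:
            q=C[l==i]; q=q[(q[:,2]>.09)&(q[:,2]<.13)]
            if len(q)<50: continue
            r=cv2.minAreaRect((q[:,:2]*1000).astype(np.float32)); print(s[i],q.mean(0).round(4),np.percentile(q[:,2],97).round(4),np.round(r[0],1),np.round(r[1],1),round(r[2],1))
            print(" tool frame cm",(R.from_quat(o["tool_rot"]).inv().apply(np.r_[np.array(r[0])/1000,.098]-o["position"])*100).round(2))
def nut(tag,c=(.5185,-.034)):
    o=pickle.load(open(f'pics/{tag}.pkl','rb'));d=np.load(f'pics/{tag}.npy');C=cloud('wrist',d,o)
    m=(C[...,2]>.145)&(C[...,2]<.156)&(np.hypot(C[...,0]-c[0],C[...,1]-c[1])<.03)
    q=C[m];print('nut top',len(q),q.mean(0),cv2.minEnclosingCircle((q[:,:2]*1000).astype(np.float32)))
E
python3 -c "
from h import *
carrots('w3');nut('w3')
"
```

```text
[348   0  45  20 551] [0.5171 0.0225 0.1126] 0.12 [518.5  23.2] [22.9 11.1] 13.2
 tool frame cm [  6.66   6.43 -12.5 ]
[ 250  176   39   55 1895] [ 0.5086 -0.1087  0.1197] 0.1235 [ 508.7 -108.9] [25.8 34.6] 22.9
 tool frame cm [ 6.6   0.53 -0.63]
nut top 4828 [ 0.51775677 -0.0342442   0.14996839] ((518.6033935546875, -34.157772064208984), 20.97564125061035)
```

{"op": "send_rows", "data": {"steps": [[[0,0.5,-0.6,0,0,0],[2,0,0,0,0,0],[2,0,0,0,0,0],[1.5,0,0,0,0,0],[0.8,0,0,0,0,0],[0,0,0,0,0,0],[0,0,0,0,0,0]]]}}

```text
time: 3.72
position: [0.5155, -0.1101, 0.1086]
tool_rot: [0.398, 0.581, -0.393, 0.592]
ft_force: [-0.0, -0.2, 0.5]
grip_width: 0.0612
```

```bash
python3 -c "
from h import *
go([0.5087,-0.1089,0.099],22)
"
```

```text
t 3.72 pos [ 0.5155 -0.1101  0.1086] yaw 22.0 w 0.0612 F [-0.  -0.2  0.5] q [-0.43  0.56  1.79  0.01  0.77 -0.81]
turn units [ 0.01  0.08 -0.13]
shift cm total [ 0.95 -0.6  -0.37] rows 0.22807206248124165
```

{"op": "send_rows", "data": {"steps": [[[0.3,-0.6,-0.4,0,0,-0.1],[0.3,0,0,0,0,0],[0,0,0,0,0,0],[0,0,0,0,0,0]]]}}

```text
time: 4.05
position: [0.51, -0.109, 0.1057]
tool_rot: [0.395, 0.581, -0.396, 0.592]
ft_force: [0.3, -0.4, -0.1]
grip_width: 0.061
```

```bash
python3 -c "
from h import *
go([0.5087,-0.1089,0.099],22)
"
```

```text
t 4.05 pos [ 0.51   -0.109   0.1057] yaw 22.0 w 0.0610 F [ 0.3 -0.4 -0.1] q [-0.42  0.56  1.81 -0.01  0.76 -0.8 ]
turn units [ 0.01  0.13 -0.07]
shift cm total [ 0.67 -0.13 -0.07] rows 0.15954165073499058
```

{"op": "send_rows", "data": {"steps": [[[0.4,-0.1,0,0,0.1,0],[0.3,0,0,0,0,0],[0,0,0,0,0,0]]]}}

```text
time: 4.3
position: [0.5098, -0.1098, 0.0991]
tool_rot: [0.397, 0.584, -0.393, 0.589]
ft_force: [-0.1, -0.5, 0.2]
grip_width: 0.0612
```

{"op": "send_rows", "data": {"steps": [[[0,0,0,0,0,0],[0,0,0,0,0,0],[0,0,0,0,0,0],[0,0,0,0,0,0],[0,0,0,0,0,0],[0,0,0,0,0,0]]], "gripper": 1, "force": 12}}

```text
time: 4.8
position: [0.5097, -0.1101, 0.0986]
tool_rot: [0.397, 0.584, -0.393, 0.589]
ft_force: [0.0, -0.0, -0.7]
grip_width: 0.0286
```

{"op": "send_rows", "data": {"steps": [[[-2,0,0,0,0,0],[-4,0,0,0,0,0],[-4,0,0,0,0,0],[-1,0.6,-4,0,0,0],[0,0.6,-4,0,0,0],[0,0.6,-4,0,0,0],[0,0.6,-4,0,0,0],[0,0.6,-4,0,0,0]]]}}

```text
time: 5.47
position: [0.4674, 0.0836, 0.2143]
tool_rot: [0.403, 0.577, -0.397, 0.589]
ft_force: [0.8, 0.1, -0.4]
grip_width: 0.0278
```

{"op": "send_rows", "data": {"steps": [[[0,0.6,-4,0,0,0],[0,0.6,-4,0,0,0],[0,0.6,-4,0,0,0],[0,0.6,-4,0,0,0],[0,0,0,0,0,0]]]}}

```text
time: 5.88
position: [0.4271, 0.2525, 0.2146]
tool_rot: [0.403, 0.578, -0.394, 0.59]
ft_force: [-0.2, -1.4, -0.0]
grip_width: 0.0277
```

```bash
python3 -c "
from h import *
go([0.422,0.257,0.06])
depth_save('wrist','w4',f=1.5)
"
```

```text
t 5.88 pos [0.4271 0.2525 0.2146] yaw 21.4 w 0.0277 F [-0.2 -1.4 -0. ] q [ 0.31  0.36  1.77 -0.01  0.99 -0.06]
turn units [-0.    0.06 -0.19]
shift cm total [15.45 -0.62 -0.7 ] rows 3.7047434687164986
```

View pics/w4.png

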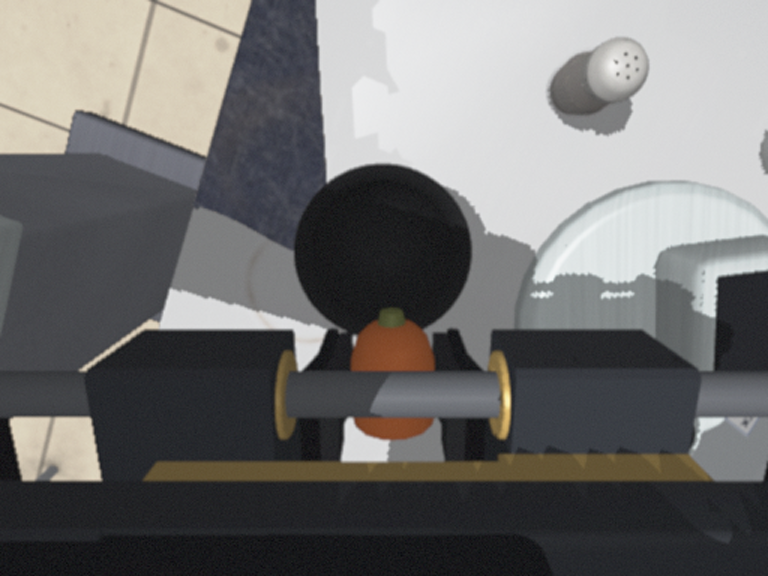

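The carrot is held at (393,375). The bowl rim is centred at (383,248), so I'll work out where that is.

```bash
python3 -c "
from h import *
o=pickle.load(open('pics/w4.pkl','rb'))
P=plane('wrist',[(383/1.5,248/1.5),(294/1.5,248/1.5),(472/1.5,248/1.5),(383/1.5,164/1.5)],.062,o);print(P)
go([P[0][0],P[0][1],.055])
"
```

```text
[[0.4207071  0.26220508 0.062     ]
 [0.367422   0.24156256 0.062     ]
 [0.47439219 0.28300255 0.062     ]
 [0.40173726 0.31129021 0.062     ]]
t 5.93 pos [0.4276 0.25   0.2145] yaw 21.4 w 0.0277 F [-0.1 -1.2 -0.3] q [ 0.31  0.36  1.77 -0.01  0.99 -0.06]
turn units [-0.    0.08 -0.18]
shift cm total [15.93 -0.51 -1.52] rows 3.8202813552124653
```

{"op": "send_rows", "data": {"steps": [[[1,-0.5,-1.3,0,0,-0.2],[4,0,0,0,0,0],[4,0,0,0,0,0],[3.5,0,0,0,0,0],[2,0,0,0,0,0],[0.6,0,0,0,0,0],[0,0,0,0,0,0]]]}}

```text
time: 6.52
position: [0.4255, 0.2568, 0.0613]
tool_rot: [0.399, 0.579, -0.398, 0.59]
ft_force: [0.1, 0.0, 0.4]
grip_width: 0.0278
```

```bash
python3 -c "
from h import *
go([0.421,0.26,.055])
"
```

```text
t 6.52 pos [0.4255 0.2568 0.0613] yaw 21.4 w 0.0278 F [0.1 0.  0.4] q [ 0.32  0.63  1.89 -0.02  0.62 -0.03]
turn units [-0.    0.11 -0.09]
shift cm total [ 0.62 -0.31 -0.47] rows 0.1481393613137876
```

{"op": "send_rows", "data": {"steps": [[[0.8,-0.3,-0.4,0,0,0],[0.8,0,0,0,0,0],[0,0,0,0,0,0]]]}}

```text
time: 6.77
position: [0.4239, 0.2585, 0.0463]
tool_rot: [0.401, 0.577, -0.397, 0.59]
ft_force: [0.7, 0.3, -1.2]
grip_width: 0.0277
```

{"op": "send_rows", "data": {"steps": [[[0,0,0,0,0,0],[0,0,0,0,0,0],[0,0,0,0,0,0],[0,0,0,0,0,0]]], "gripper": 0.5}}

```text
time: 7.1
position: [0.4259, 0.2593, 0.049]
tool_rot: [0.402, 0.576, -0.396, 0.591]
ft_force: [-0.2, 0.2, -0.2]
grip_width: 0.0418
```

{"op": "send_rows", "data": {"steps": [[[-2,0,0,0,0,0],[-4,0,0,0,0,0],[-4,0,0,0,0,0],[-4,0,0,0,0,0],[-2,0,2,0,0,0],[0,0,0,0,0,0]]]}}

```text
time: 7.6
position: [0.4294, 0.2416, 0.217]
tool_rot: [0.401, 0.576, -0.395, 0.592]
ft_force: [0.2, -0.0, -0.6]
grip_width: 0.0435
```

```bash
python3 -c "
from h import *
go([0.519,0.042,.2],-29)
depth_save('wrist','w5',f=1.5)
"
```

```text
t 7.60 pos [0.4294 0.2416 0.217 ] yaw 21.5 w 0.0435 F [ 0.2 -0.  -0.6] q [ 0.29  0.35  1.78 -0.01  0.99 -0.07]
turn units [ 8.41  0.03 -0.24]
shift cm total [ 2.    1.   21.83] rows 5.236059532326826
```

View pics/w5.png

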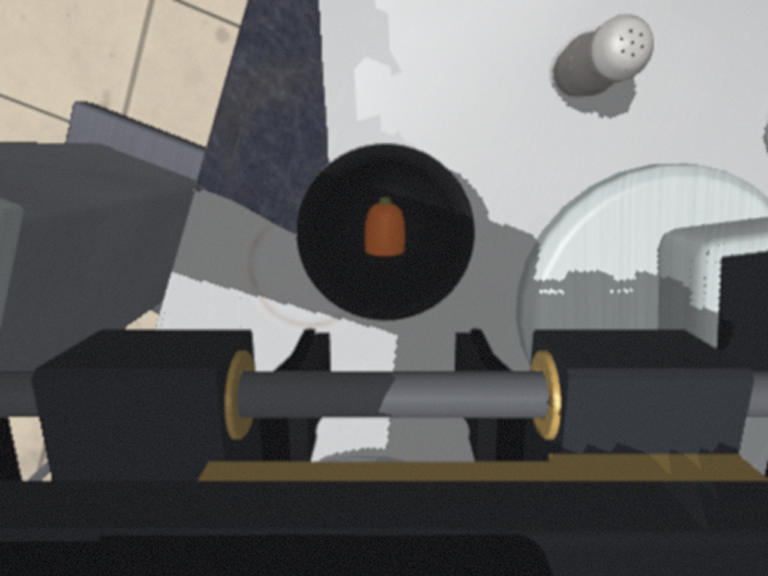

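Carrot_2 lies in the bowl at (385,230). Next is carrot_1.

{"op": "send_rows", "data": {"steps": [[[0,0.2,4,0,0,0],[0,0.2,4,0,0,0],[0,0.2,4,0,0,0],[0,0.2,4,0,0,0],[0,0.2,4,0,0,0],[0,0,1.5,0.9,0,0],[0,0,0,1,0,0],[0,0,0,1,0,0]]], "gripper": 0.3}}

```text
time: 8.32
position: [0.5133, 0.0432, 0.2082]
tool_rot: [0.486, 0.514, -0.481, 0.517]
ft_force: [0.0, 1.2, -0.1]
grip_width: 0.0609
```

{"op": "send_rows", "data": {"steps": [[[1,0,0,1,0,0],[1,0,0,1,0,0],[1,0,0,1,0,0],[1,0,0,1,0,0],[0,0,0,1,0,0],[0,0,0,0.5,0,0],[0,0,0,0,0,0]]]}}

```text
time: 8.9
position: [0.5051, 0.0462, 0.154]
tool_rot: [-0.613, -0.351, 0.621, -0.34]
ft_force: [-0.4, 0.3, -0.7]
grip_width: 0.0607
```

```bash
python3 -c "
from h import *
go([0.519,0.042,.099],-29)
depth_save('wrist','w6',f=1.5);carrots('w6')
"
```

```text
t 8.90 pos [0.5051 0.0462 0.154 ] yaw -31.5 w 0.0607 F [-0.4  0.3 -0.7] q [-0.13  0.48  1.78  0.01  0.9   0.41]
turn units [-0.42  0.01  0.17]
shift cm total [ 5.47  1.5  -0.37] rows 1.312440785845083
[ 268  178   39   65 2191] [0.5198 0.0424 0.1179] 0.1214 [519.8  42. ] [40.1 24.8] 61.9
 tool frame cm [ 5.57  1.57 -0.42]
```

View pics/w6.png

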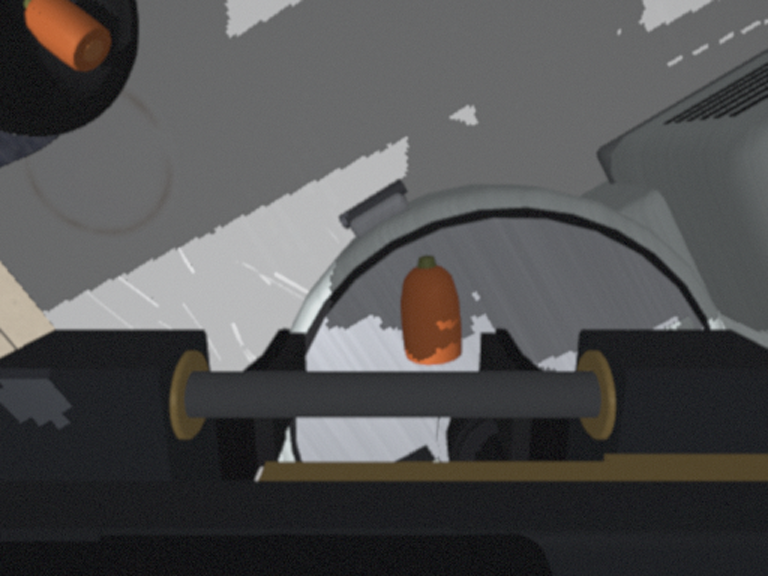

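Carrot_1 at (432,313) is aligned with the tool. I'm moving onto it.

{"op": "send_rows", "data": {"steps": [[[0,1.5,-0.4,-0.3,0,0.2],[0,0,0,0,0,0],[2,0,0,0,0,0],[1.5,0,0,0,0,0],[0.7,0,0,0,0,0],[0,0,0,0,0,0]]]}}

```text
time: 9.45
position: [0.5169, 0.044, 0.1079]
tool_rot: [-0.608, -0.358, 0.611, -0.357]
ft_force: [0.4, 0.5, -0.2]
grip_width: 0.061
```

```bash
python3 -c "
from h import *
go([0.5198,0.042,.099],-29)
"
```

```text
t 9.45 pos [0.5169 0.044  0.1079] yaw -29.2 w 0.0610 F [ 0.4  0.5 -0.2] q [-0.13  0.56  1.8  -0.    0.79  0.38]
turn units [-0.03  0.03  0.03]
shift cm total [0.89 0.36 0.03] rows 0.21294853969499544
```

{"op": "send_rows", "data": {"steps": [[[0.5,0.3,0,0,0,0],[0.4,0,0,0,0,0],[0,0,0,0,0,0]]]}}

```text
time: 9.7
position: [0.5192, 0.0428, 0.0986]
tool_rot: [-0.608, -0.359, 0.611, -0.357]
ft_force: [-0.5, 0.5, -0.4]
grip_width: 0.0608
```

{"op": "send_rows", "data": {"steps": [[[0,0,0,0,0,0],[0,0,0,0,0,0],[0,0,0,0,0,0],[0,0,0,0,0,0],[0,0,0,0,0,0],[0,0,0,0,0,0]]], "gripper": 1, "force": 12}}

```text
time: 10.2
position: [0.5205, 0.0427, 0.1005]
tool_rot: [-0.609, -0.358, 0.61, -0.358]
ft_force: [-0.5, 1.1, -0.1]
grip_width: 0.0289
```

{"op": "send_rows", "data": {"steps": [[[-2,0,0,0,0,0],[-4,0,0,0,0,0],[-4,0,0,0,0,0],[0,0,0,0,0,0]]]}}

```text
time: 10.53
position: [0.519, 0.0429, 0.2017]
tool_rot: [-0.607, -0.36, 0.612, -0.356]
ft_force: [1.3, -0.4, 0.9]
grip_width: 0.0252
```

```bash
python3 -c "
from h import *
go([0.424,0.259,.2])
"
```

```text
t 10.53 pos [0.519  0.0429 0.2017] yaw -29.2 w 0.0252 F [ 1.3 -0.4  0.9] q [-0.13  0.42  1.71 -0.    1.02  0.38]
turn units [0.   0.04 0.07]
shift cm total [  0.26 -18.83 -14.24] rows 4.515980580079429
```

{"op": "send_rows", "data": {"steps": [[[0,-3.8,-2.8,0,0,0],[0,-3.8,-2.8,0,0,0],[0,-3.8,-2.8,0,0,0],[0,-3.8,-2.8,0,0,0],[0,-3.5,-2.7,0,0,0],[0,0,0,0,0,0],[3,0,0,0,0,0],[3,0,0,0,0,0]]]}}

```text
time: 11.2
position: [0.4379, 0.2473, 0.1483]
tool_rot: [0.618, 0.354, -0.602, 0.36]
ft_force: [-0.1, 0.1, -1.6]
grip_width: 0.0253
```

```bash
python3 -c "
from h import *
go([0.426,0.252,.06])
depth_save('wrist','w7',f=1.5)
"
```

```text
t 11.20 pos [0.4379 0.2473 0.1483] yaw -29.4 w 0.0253 F [-0.1  0.1 -1.6] q [ 0.29  0.47  1.83 -0.    0.82  0.81]
turn units [ 0.   -0.15 -0.17]
shift cm total [ 8.8  -1.42  0.31] rows 2.110703159671351
```

View pics/w7.png

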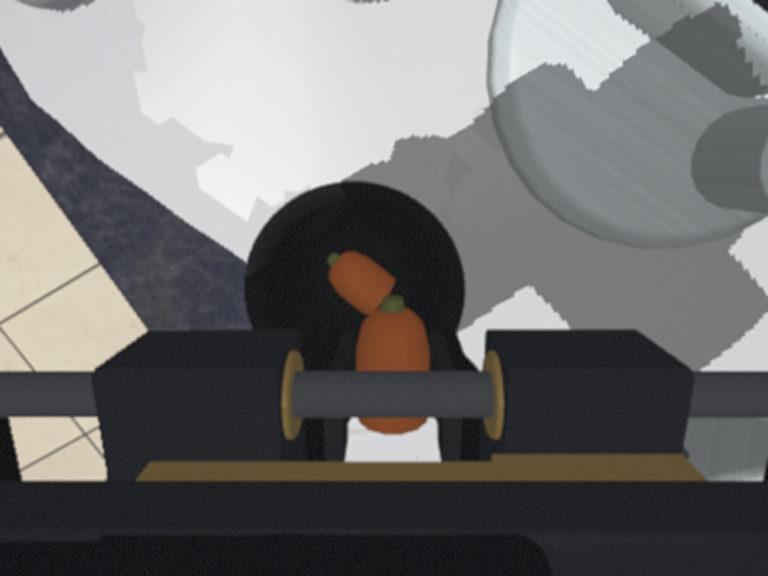

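The bowl rim is centred at about (355,292) and contains carrot_2; carrot_1 is still held. I'm lowering it slightly off-centre.

{"op": "send_rows", "data": {"steps": [[[1,-1.4,0.1,0,-0.1,-0.1],[3,0,0,0,0,0],[2.5,0,0,0,0,0],[1.5,0,0,0,0,0],[0,0,0,0,0,0]]]}}

```text
time: 11.67
position: [0.4204, 0.2517, 0.0601]
tool_rot: [-0.609, -0.356, 0.613, -0.356]
ft_force: [0.6, 0.9, 0.2]
grip_width: 0.0256
```

```bash
python3 -c "
from h import *
go([0.426,0.254,.06])
"
```

```text
t 11.67 pos [0.4204 0.2517 0.0601] yaw -29.6 w 0.0256 F [0.6 0.9 0.2] q [ 0.31  0.63  1.9  -0.    0.63  0.83]
turn units [0.   0.05 0.02]
shift cm total [ 0.01  0.37 -0.48] rows 0.11455058171147643
```

{"op": "send_rows", "data": {"steps": [[[0,0,0,0,0,0],[0,0,0,0,0,0],[0,0,0,0,0,0],[0,0,0,0,0,0]]], "gripper": 0.5}}

```text
time: 12.0
position: [0.4211, 0.2517, 0.0626]
tool_rot: [-0.61, -0.355, 0.613, -0.356]
ft_force: [0.5, 0.1, 0.1]
grip_width: 0.0411
```

{"op": "send_rows", "data": {"steps": [[[-2,0,0,0,0,0],[-4,0,0,0,0,0],[-4,0,0,0,0,0],[-4,0,0,0,0,0],[-1,0,2,0,0,0],[0,0,0,0,0,0]]]}}

```text
time: 12.5
position: [0.4134, 0.2348, 0.2245]
tool_rot: [0.612, 0.354, -0.61, 0.356]
ft_force: [0.1, 0.4, -0.2]
grip_width: 0.0437
```

```bash
python3 -c "
from h import *
go([0.5187,-0.0342,.20],0)
depth_save('wrist','w8',f=1.5)
"
```

```text
t 12.50 pos [0.4134 0.2348 0.2245] yaw -29.7 w 0.0437 F [ 0.1  0.4 -0.2] q [ 0.28  0.32  1.8  -0.    1.02  0.8 ]
turn units [-4.94 -0.   -0.04]
shift cm total [ 2.51 22.45 18.16] rows 5.3844939955922815
```

View pics/w8.png

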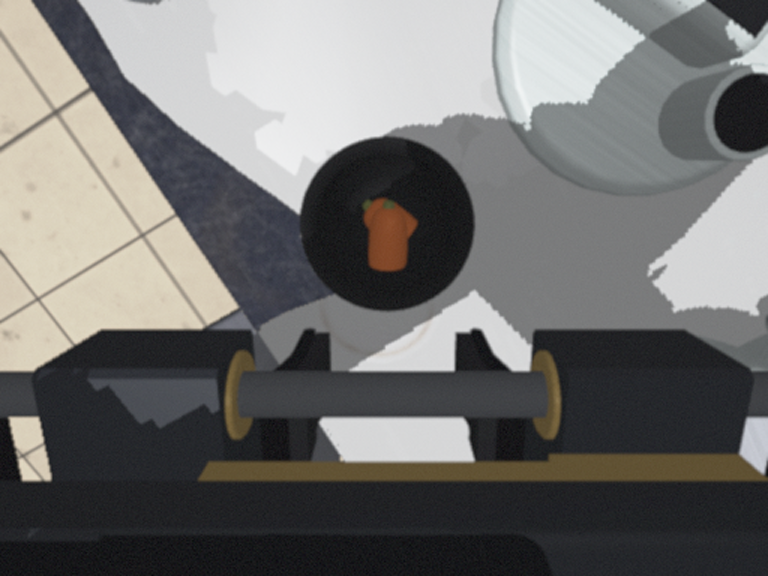

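Both carrot ends are in the bowl at (387,235). Now for the nut.

{"op": "send_rows", "data": {"steps": [[[0,3.7,3,0,0,0],[0,3.7,3,0,0,0],[0,3.7,3,0,0,0],[0,3.7,3,0,0,0],[0,3.7,3,0,0,0],[0,3.7,3,0,0,0],[0,0,0,-1,0,0],[0,0,0,-1,0,0]]], "gripper": 0.2}}

```text
time: 13.22
position: [0.5147, -0.0055, 0.2225]
tool_rot: [0.574, 0.419, -0.562, 0.423]
ft_force: [-0.6, 0.3, -0.3]
grip_width: 0.0692
```

{"op": "send_rows", "data": {"steps": [[[0,0,0,-1,0,0],[0,0,0,-1,0,0],[0,0,0,-1,0,0],[0,0,0,0,0,0],[0,0,0,0,0,0]]]}}

```text
time: 13.63
position: [0.516, -0.0076, 0.2179]
tool_rot: [0.499, 0.505, -0.488, 0.508]
ft_force: [-0.2, 0.3, 0.2]
grip_width: 0.0697
```

```bash
python3 -c "
from h import *
go([0.5187,-0.0342,.18],0)
depth_save('wrist','w9',f=1.5);nut('w9')
"
```

```text
t 13.63 pos [ 0.516  -0.0076  0.2179] yaw 1.5 w 0.0697 F [-0.2  0.3  0.2] q [-0.24  0.38  1.72  0.01  1.03 -0.27]
turn units [ 0.25 -0.07 -0.12]
shift cm total [3.77 0.16 2.7 ] rows 0.9044996619050226
nut top 1620 [ 0.51848871 -0.02836741  0.14982002] ((518.7366943359375, -33.854270935058594), 20.76335906982422)
```

View pics/w9.png

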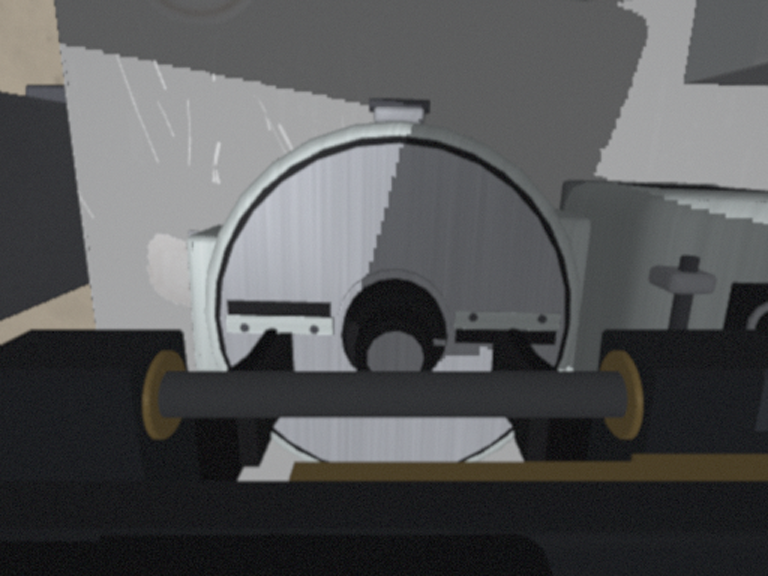

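The disc is clear of carrots, and the nut is at (395,330), consistently at (0.5187, -0.034).

{"op": "send_rows", "data": {"steps": [[[0,0.2,2.7,0,0,-0.1],[2,0,0,0.2,0,0],[2,0,0,0,0,0],[0,0,0,0,0,0],[0,0,0,0,0,0]]]}}

```text
time: 14.1
position: [0.5204, -0.034, 0.1767]
tool_rot: [0.504, 0.5, -0.498, 0.498]
ft_force: [0.7, -0.4, -0.1]
grip_width: 0.0695
```

```bash
python3 -c "
from h import *
go([0.5187,-0.0340,.13],0)
"
```

```text
t 14.10 pos [ 0.5204 -0.034   0.1767] yaw -0.2 w 0.0695 F [ 0.7 -0.4 -0.1] q [-0.28  0.45  1.74  0.01  0.95 -0.29]
turn units [-0.04 -0.07 -0.04]
shift cm total [ 4.67 -0.19  0.04] rows 1.1204851057981036
```

{"op": "send_rows", "data": {"steps": [[[1.5,-0.2,0,0,0,0],[1.5,0,0,0,0,0],[1,0,0,0,0,0],[0.3,0,0,0,0,0],[0,0,0,0,0,0],[0,0,0,0,0,0]]]}}

```text
time: 14.6
position: [0.5216, -0.0328, 0.1364]
tool_rot: [0.506, 0.497, -0.497, 0.5]
ft_force: [0.3, -1.0, 0.5]
grip_width: 0.0697
```

```bash
python3 -c "
from h import *
go([0.5187,-0.0340,.131],0)
"
```

```text
t 14.60 pos [ 0.5216 -0.0328  0.1364] yaw -0.4 w 0.0697 F [ 0.3 -1.   0.5] q [-0.28  0.51  1.78  0.01  0.84 -0.28]
turn units [-0.06 -0.06 -0.11]
shift cm total [ 0.54 -0.3   0.13] rows 0.12837148170961596
```

{"op": "send_rows", "data": {"steps": [[[0.5,-0.3,0.1,0,-0.1,-0.1],[0,0,0,0,0,0],[0,0,0,0,0,0]]]}}

```text
time: 14.85
position: [0.5198, -0.034, 0.1329]
tool_rot: [-0.501, -0.496, 0.502, -0.501]
ft_force: [0.4, 0.4, 0.2]
grip_width: 0.0698
```

```bash
python3 -c "
from h import *
go([0.5187,-0.0340,.131],0)
"
```

```text
t 14.85 pos [ 0.5198 -0.034   0.1329] yaw -0.4 w 0.0698 F [0.4 0.4 0.2] q [-0.28  0.52  1.78 -0.01  0.84 -0.27]
turn units [-0.06  0.06 -0.03]
shift cm total [ 0.19 -0.11 -0.  ] rows 0.044807332641199495
```

{"op": "send_rows", "data": {"steps": [[[0.1,-0.1,0,0,0,0],[0,0,0,0,0,0],[0,0,0,0,0,0],[0,0,0,0,0,0],[0,0,0,0,0,0],[0,0,0,0,0,0]]], "gripper": 1, "force": 30}}

```text
time: 15.35
position: [0.5192, -0.0341, 0.1328]
tool_rot: [-0.501, -0.495, 0.502, -0.501]
ft_force: [0.1, 0.1, 0.1]
grip_width: 0.0393
```

```bash
python3 -c "
from h import *
go([0.5187,-0.0340,.131],0);print(get_obs()['moment'])
"
```

```text
t 15.35 pos [ 0.5192 -0.0341  0.1328] yaw -0.4 w 0.0393 F [0.1 0.1 0.1] q [-0.28  0.52  1.78 -0.01  0.83 -0.27]
turn units [-0.06  0.06 -0.05]
shift cm total [ 0.18 -0.05 -0.02] rows 0.04259176498416323
[ 0.03341456 -0.09942241  0.06588248]
```

Gripped. First I'll try counter-clockwise seen from above (negative about the tool's x).

{"op": "send_rows", "data": {"steps": [[[0,0,0,-0.7,0,0],[0,0,0,-0.7,0,0],[0,0,0,-0.7,0,0]]]}}

```text
time: 15.6
position: [0.5197, -0.0344, 0.1328]
tool_rot: [0.441, 0.549, -0.442, 0.555]
ft_force: [0.5, 0.1, -0.4]
grip_width: 0.0392
```

```bash
python3 -c "
from h import *
go([0.5187,-0.0340,.133],0);print(get_obs()['moment'],get_obs()['joint_torque'].round(2))
"
```

```text
t 15.60 pos [ 0.5197 -0.0344  0.1328] yaw 12.7 w 0.0392 F [ 0.5  0.1 -0.4] q [-0.28  0.52  1.78 -0.01  0.83 -0.49]
turn units [ 2.11  0.07 -0.05]
shift cm total [-0.02 -0.09 -0.06] rows 0.020837353715855135
[ 0.02647635 -0.22213976 -0.01602555] [ 1.700e-01 -3.806e+01 -1.175e+01  3.000e-02  1.800e-01  6.000e-01]
```

{"op": "send_rows", "data": {"steps": [[[0,0,0,-0.7,0,0],[0,0,0,-0.7,0,0],[0,0,0,-0.7,0,0],[0,0,0,-0.7,0,0]]]}}

```text
time: 15.93
position: [0.5193, -0.0344, 0.1328]
tool_rot: [0.351, 0.61, -0.353, 0.616]
ft_force: [-0.3, 0.1, 0.5]
grip_width: 0.0393
```

```bash
python3 -c "
from h import *
go([0.5187,-0.0340,.133],0);print(get_obs()['moment'],get_obs()['joint_torque'].round(2))
depth_save('scene','s2',(200,120,340,230),5)
depth_save('wrist','w10',f=1.5)
print(get_obs()['moment'],get_obs()['joint_torque'].round(2))
"
```

```text
t 15.93 pos [ 0.5193 -0.0344  0.1328] yaw 30.3 w 0.0393 F [-0.3  0.1  0.5] q [-0.28  0.52  1.78 -0.01  0.83 -0.8 ]
turn units [ 5.05  0.07 -0.03]
shift cm total [-0.02 -0.03 -0.06] rows 0.015552143595461266
[ 0.0294899  -0.0918526  -0.06098969] [ 2.000e-02 -3.760e+01 -1.204e+01 -5.000e-02 -2.000e-02  5.600e-01]
[ 0.15363061 -0.0672296   0.03293275] [ -0.33 -37.45 -12.17  -0.1   -0.12  -0.3 ]
```

View pics/w10.png

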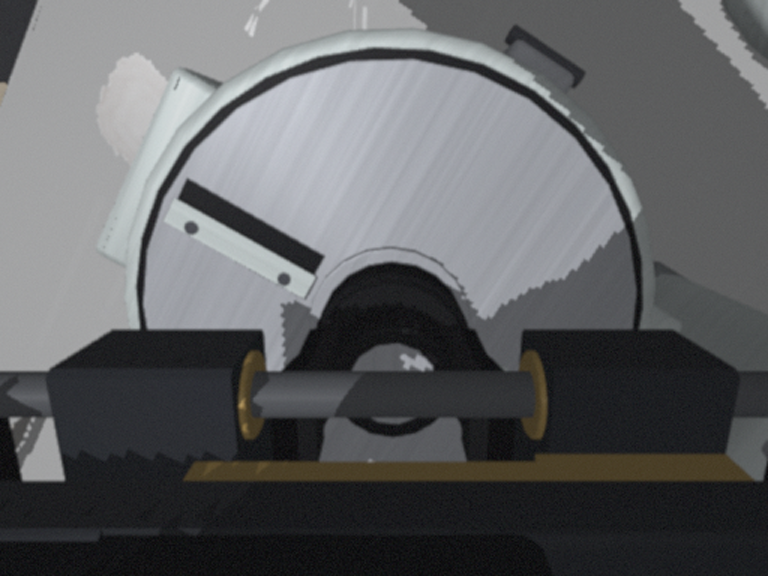

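View pics/s2.png

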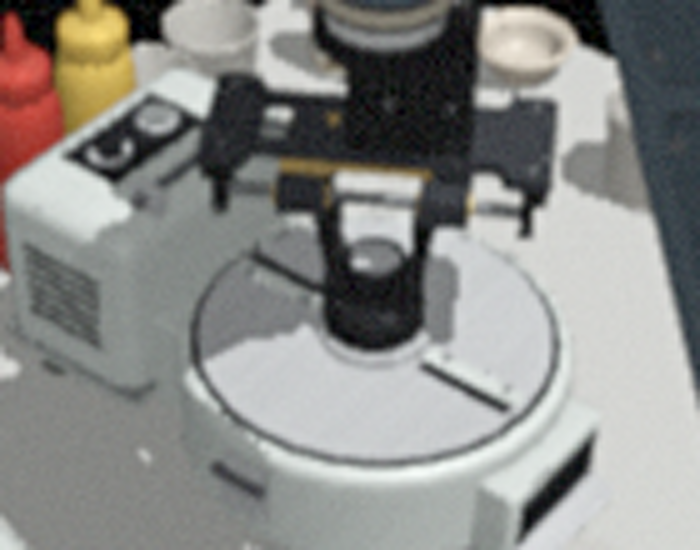

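{"op": "send_rows", "data": {"steps": [[[0,0,0,-0.9,0,0],[0,0,0,-0.9,0,0],[0,0,0,-0.9,0,0],[0,0,0,-0.9,0,0],[0,0,0,-0.9,0,0]]]}}

```text
time: 16.45
position: [0.5187, -0.0343, 0.133]
tool_rot: [0.196, 0.677, -0.2, 0.681]
ft_force: [-0.6, -0.2, 0.3]
grip_width: 0.0396
```

```bash
python3 -c "
from h import *
go([0.5187,-0.0340,.133],78);print(get_obs()['moment'],get_obs()['joint_torque'].round(2))
"
```

```text
t 16.45 pos [ 0.5187 -0.0343  0.133 ] yaw 57.5 w 0.0396 F [-0.6 -0.2  0.3] q [-0.28  0.52  1.78 -0.01  0.83 -1.28]
turn units [-3.42  0.06  0.04]
shift cm total [-0.    0.03 -0.02] rows 0.006670702324687622
[ 0.02327725  0.02202436 -0.02268774] [  0.2  -37.52 -12.05  -0.    -0.05   0.71]
```

{"op": "send_rows", "data": {"steps": [[[0,0,0,-0.9,0,0],[0,0,0,-0.9,0,0],[0,0,0,-0.9,0,0],[0,0,0,0,0,0]]]}}

```text
time: 16.78
position: [0.5183, -0.0344, 0.133]
tool_rot: [0.096, 0.699, -0.1, 0.702]
ft_force: [-1.1, 0.1, -0.1]
grip_width: 0.0394
```

```bash
python3 -c "
from h import *
go([0.5187,-0.0340,.133],78);print(get_obs()['moment'],get_obs()['joint_torque'].round(2))
depth_save('wrist','w11',f=1.5)
"
```

```text
t 16.78 pos [ 0.5183 -0.0344  0.133 ] yaw 74.1 w 0.0394 F [-1.1  0.1 -0.1] q [-0.28  0.52  1.78 -0.01  0.83 -1.57]
turn units [-0.66  0.05  0.05]
shift cm total [0.   0.05 0.03] rows 0.012381804132952447
[ 0.18515029 -0.04863373  0.0704987 ] [ -0.13 -37.59 -12.13  -0.11  -0.11  -0.49]
```

View pics/w11.png

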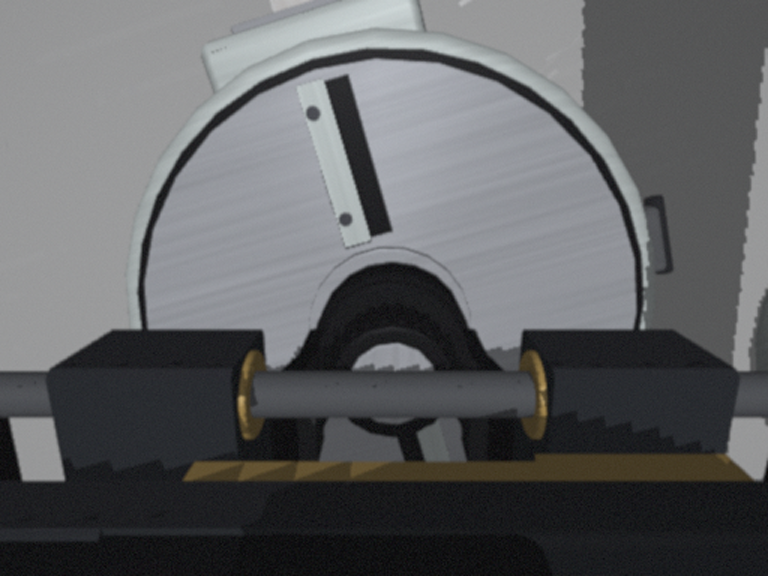

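{"op": "send_rows", "data": {"steps": [[[-0.3,0,0,0,0,0],[0,0,0,0,0,0]]]}}

```text
time: 17.0
position: [0.5179, -0.0343, 0.1357]
tool_rot: [0.099, 0.699, -0.103, 0.701]
ft_force: [-0.0, -0.9, -2.1]
grip_width: 0.0394
```

```bash
python3 -c "
from h import *
go([0.5187,-0.0340,.133]);print(get_obs()['moment'])
"
```

```text
t 17.00 pos [ 0.5179 -0.0343  0.1357] yaw 73.5 w 0.0394 F [-0.  -0.9 -2.1] q [-0.28  0.51  1.78 -0.01  0.84 -1.56]
turn units [0.   0.04 0.04]
shift cm total [0.27 0.05 0.07] rows 0.06573198700973264
[ 0.00567861 -0.17865197  0.01452828]
```

The force reads -2.1 N, about the nut's own weight, so it appears free. I'll keep lifting straight up.

{"op": "send_rows", "data": {"steps": [[[-0.5,0,0,0,0,0],[-0.7,0,0,0,0,0],[0,0,0,0,0,0]]]}}

```text
time: 17.25
position: [0.5173, -0.0341, 0.1481]
tool_rot: [0.101, 0.699, -0.104, 0.7]
ft_force: [-0.0, -0.2, -1.6]
grip_width: 0.0391
```

```bash
python3 -c "
from h import *
go([0.5187,-0.0340,.233]);print(get_obs()['moment'])
depth_save('scene','s3',(200,110,340,220),5)
"
```

```text
t 17.25 pos [ 0.5173 -0.0341  0.1481] yaw 73.3 w 0.0391 F [-0.  -0.2 -1.6] q [-0.28  0.49  1.77 -0.01  0.87 -1.55]
turn units [0.   0.02 0.04]
shift cm total [-8.49  0.01  0.15] rows 2.034773798440318
[ 0.069845   -0.1735943  -0.02608894]
```

View pics/s3.png

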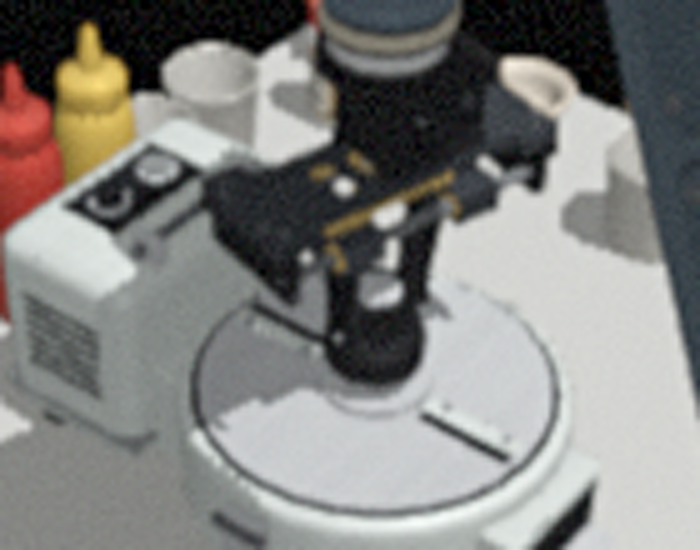

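The nut is rising with the gripper, and its rib at about (338,338) has turned with it. I'm lifting to 10 cm.

{"op": "send_rows", "data": {"steps": [[[-1,0,0,0,0,0],[-2,0,0,0,0,0],[-2,0,0,0,0,0],[-2,0,0,0,0,0],[-1,0,0,0,0,0],[0,0,0,0,0,0],[0,0,0,0,0,0]]]}}

```text
time: 17.88
position: [0.516, -0.0333, 0.234]
tool_rot: [0.101, 0.7, -0.105, 0.699]
ft_force: [-0.3, 0.8, -2.3]
grip_width: 0.0395
```

```bash
python3 -c "
from h import *
go([0.5187,-0.0340,.233],73)
"
```

```text
t 17.88 pos [ 0.516  -0.0333  0.234 ] yaw 73.2 w 0.0395 F [-0.3  0.8 -2.3] q [-0.28  0.37  1.69 -0.01  1.09 -1.55]
turn units [0.04 0.   0.04]
shift cm total [0.1  0.01 0.28] rows 0.06721007109980713
```

{"op": "send_rows", "data": {"steps": [[[0,0,0.25,0,0,0],[0,0,0,0,0,0],[0,0,0,0,0,0],[0,0,0,0,0,0]]]}}

```text
time: 18.22
position: [0.5171, -0.0336, 0.2321]
tool_rot: [0.102, 0.701, -0.105, 0.698]
ft_force: [0.5, 0.5, -2.7]
grip_width: 0.0392
```

```bash
python3 -c "
from h import *
go([0.5187,-0.0340,.233],73)
print(np.abs(get_obs()['joint_velocities']).max())
depth_save('scene','s4',(130,80,370,300),3)
depth_save('side','s5')
"
```

```text
t 18.22 pos [ 0.5171 -0.0336  0.2321] yaw 73.2 w 0.0392 F [ 0.5  0.5 -2.7] q [-0.28  0.37  1.68 -0.01  1.09 -1.55]
turn units [ 0.03 -0.04  0.05]
shift cm total [-0.09  0.01  0.17] rows 0.0401740669105966
0.012343446692384926
```

View pics/s4.png

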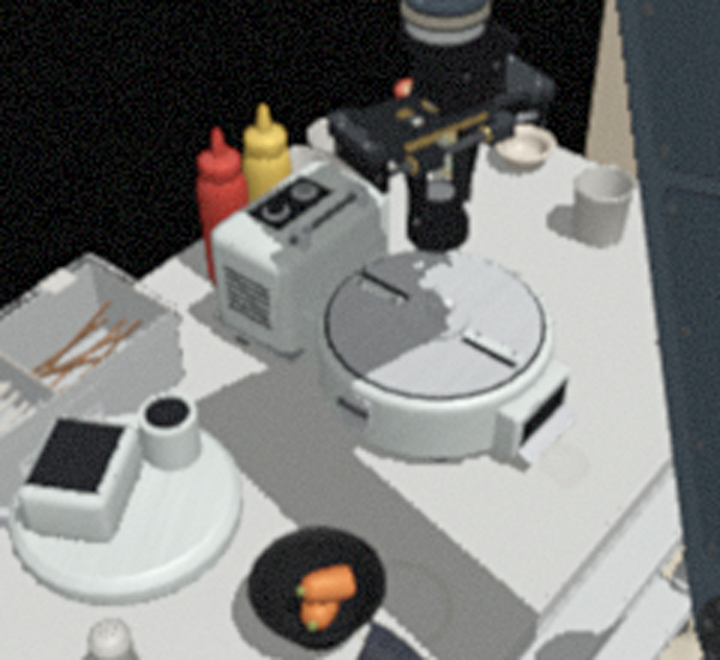

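The nut is held upright above the spindle at (440,220), the disc is bare, both carrots are in the bowl at (325,592), and the other things are where they were. I'm handing in.

```bash
python3 -c "
from rig import *
print(hand_in())"
```

```text
the job is handed in; nothing more can be done
None
```

I moved both carrot ends into the rice bowl first, then undid the hub nut and lifted it off. I handed in at about 18.3 s of the 61 s allowed.

- **Thread direction:** the nut loosened counter-clockwise seen from above, the first way I tried, so I did not try the other direction. I turned it about 1.3 rad without meeting any blocking torque.
- **Free before lifting:** on a 3 mm test lift the wrist read about -2 N, which is just the nut's weight.
- **Final position:** the gripper still holds the nut upright, its underside about 10 cm above the seat. It is within about 2 mm of the spindle axis sideways, with a 30 N grip and a 39 mm opening.
- **Last picture:** both carrot ends are in the bowl and the disc is bare. The cup, salt shaker and sauce bowl look untouched; I judged that by eye and did not measure it.

No check failed or disagreed. The wrist camera never showed the nut's rib while I was turning. The evidence that the nut turned and did not slip is the nut's weight on the wrist and the scene camera showing it rise with the gripper.

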